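# Walk the hot tube block square against the reader fence

## Robot

A 6-joint arm with a two-finger parallel gripper is mounted at the origin on a cart in front of the work surface, level with it; the furniture and walls round the work are solid. World frame = base frame: x ahead of the robot, y to its left, z up, the work surface at z = 0. Lengths are in m, angles in rad, forces in N, time in s.
With the tool pointing down it reaches from about 0.375 to 0.975 m from the base axis. Payload 3.8 kg.
Tool frame: the origin (TCP) lies between the finger pads; the fingertips stand ahead of it and the grasp point (between the pads) lies 11 mm behind it (bot.tcp_to_tips is the y of the fingertips in the tool frame, in m); y points along the fingers, z is the direction in which the jaws open and shut, and the axes are right-handed (so a half turn about y gives the same grasp; the last joint's range is limited). The gripper opens to 85 mm and grips with 20 to 120 N. Pads are 22 mm wide; open, the fingers measure 114 mm over their backs; the gripper's body (76 mm by 85 mm) begins 54 mm behind the grasp point. The pads swing forward as they close: fully open they stand 13 mm farther back than shut.
Start: joints at [-1.25, 0.264, 1.604, -0, 1.274, -0.037], TCP at [0.236, -0.632, 0.202] pointing down, gripper open.
Joint ranges: [-2.63, 2.63], [-0.94, 2.18], [0.31, 2.57], [-1.31, 4.45], [0, 2.66], [-2.55, 2.55]. Speed limits (rad/s): [2.57, 2.57, 3.14, 3.14, 3.14, 3.14].

## Interface

Orientations are given as a rotation vector (axis times angle).
In Python, from station import bot gives the robot as it stands. Calls block until the motion is done:
- bot.move_to(position, orientation): joint-space move of the TCP to a pose.
- bot.movel(position, v=0.15, ori=None, guard=None): straight line of the TCP; ori=None keeps the orientation; v is the mean speed in m/s. With guard (N) it stops when the force on the tool has changed by that much, and returns True; else False.
- bot.goto_joints(angles): joint-space move.
- bot.gripper_to(opening, effort=None): finger opening in m; effort is the grip in N (None keeps the last); returns when the fingers have stopped.
- bot.pause(seconds).
- bot.inverse_kinematics(position, orientation): joint angles nearest the present ones, or None.
- bot.get_obs(): the state.
- bot.camera(name): name is "scene" or "top" or "wrist"; returns a dict with "image" (400x640x3 uint8, blue, green, red), "fov_y" (degrees; the focal length in pixels is half the picture's height over the tangent of half this angle, whatever the lens; pixels are square), "cx", "cy" (the principal point, pixels), "R" (3x3) and "t" (3): a world point X has camera coordinates R X + t. Camera axes: x right, y down, z forward; pixel columns grow to the right and rows downward; lengths in m; the calibration is good to about 2 mm. A picture is of the moment at which its call begins. There is no depth.
A pose or a line that the arm cannot do raises bot.IKError and nothing moves.
- bot.hand_in(): hands the job in, once; it reports no verdict.
Trained networks look in a picture, given as the dict that the camera call returned (one of the last four; its "shot" number tells which), for a name from the list of things; names that differ only in an ending like _2 or _b are one class to them, and where a whole thing is asked for, a point or a joint stands for the part that bears it (a point fixed in the world has none). Each returns a list of dicts, best first, with "p" (0 to 1); they miss things now and then, are a little off and sometimes report something else, mostly with a low value. They report only what shows in the picture. A call takes as long as a camera call.
- bot.trace(picture, target): "pixels" (400x640 bool, what is visible of it) and "rect" ([left, top, right, bottom] as shares, 0 to 1, of the picture: columns of its width, rows of its height, round what is visible of it).
- bot.place_of(picture, target): "point" ([column, row] as shares, 0 to 1, of the picture: columns of its width, rows of its height: a listed point, or the origin of a listed thing).
The state is a dict: "clock": time; "q": joint angles; "dq": joint speeds; "tau": joint torques, N m; "position": TCP position; "tool_rot": TCP orientation; "contact_force": force on the tool from outside, world axes, zero at the start; "torque": the same for the moment, N m; "finger_gap": finger opening in m.
Only numpy, scipy, OpenCV 4.12 (cv2) and the standard library are available. Lean on these libraries where they do the work, as an engineer would, in place of code of your own. Each camera call takes 0.05 s, during which the arm holds its last target. There are 200 camera calls.

## Task

The heavy metal tube block stands skewed on the reading station. Walk it round and forward by pushing with the fingertips on its two black rubber corner bumpers only, one after the other (the bare metal is hot and its foot is not for pushing), until its slotted front face sits flush along the white fence and within the fence's length. Turn it nearly square (within about 10 degrees) before any part of it meets the fence, push gently, do not grip or lift it, and leave the two cups and the bottle where they stand.

Things in the scene. Friction and masses are not known exactly. Their poses are not given: they have to be found in the camera images.
- station: Reading station, fixed: a grey plate 260 (x) x 300 (y) x 8 mm thick on which the block slides, with a white upright fence along its far (+x) edge, 16 mm thick, 300 mm long, rising 40 mm above the plate. Origin: centre of the plate's underside, on the bench. x points across the plate to the fence, y along the fence to its left end, z up.
- fence_face (a point): Middle of the fence's inner face (the face towards the robot), at the plate's top surface. Axes as the station: x points into the fence, y along it; the face spans 150 mm to either side.
- tube_block: Tube block, about 0.9 kg, 80 (x) x 180 (y) x 50 mm tall: bare aluminium, 21 wells in its top, on a black foot 74 x 174 mm, 8 mm high. Origin: centre of its underside, on the plate. x points out of its slotted front face (40 mm from the origin), which must face the fence; y to its left end, z up. Starts up to 0.55 rad askew either way, front towards the fence. Stays upright if pushed below mid height.
- block_metal: The bare aluminium body of the block (80 x 180 mm, from 8 to 50 mm above the plate), not to be touched by the robot. Same origin and axes as tube_block.
- bumper_left: Black rubber L-shaped bumper at the block's back left corner. Outer back face at x = -47 mm, spanning y = 53 to 95 mm; side arm's outer face at y = 95 mm, spanning x = -47 to -15 mm; 10 to 48 mm above the plate; 7 mm proud of the metal at the back. Origin and axes of tube_block. Pushed forward, the block turns clockwise from above and advances.
- bumper_right: The same bumper, mirrored, at the back right corner (y = -53 to -95 mm). Pushed forward, the block turns anticlockwise from above and advances. Origin and axes of tube_block.
- push_left (a point): Middle of the back face of the left bumper, 29 mm above the plate (x = -47, y = 74 mm in the block).
- push_right (a point): Middle of the back face of the right bumper, 29 mm above the plate (x = -47, y = -74 mm in the block).
- front_left (a point): Left end of the block's front face, 29 mm above the plate (x = 40, y = 90 mm in the block).
- front_right (a point): Right end of the block's front face, 29 mm above the plate (x = 40, y = -90 mm in the block).
- cup_red: Loose sample cup with a red lid, 51 mm wide, 64 mm tall, standing on the bench left of the station; a bystander. Origin: centre of its underside.
- cup_white: Loose sample cup with a white lid, 51 mm wide, 64 mm tall, standing on the bench left of the station; a bystander. Origin: centre of its underside.
- bottle: Loose lab bottle with a blue cap, 56 mm wide, 102 mm tall, standing on the bench right of the station; a bystander. Origin: centre of its underside.

How it is judged:
By the outcome, as a careful person would: the job done as asked, in the order asked, and still so for the second after the job is handed in, with the robot touching nothing.
It also fails if it takes over 72 s, if anything falls off the work surface, if the arm or the gripper's body presses on something with over 40 N, if the wrist force passes 120 N, or if a joint passes its speed limit or range.

## Working session

There is one attempt and no reset: what is moved stays moved. The work goes in short steps, each a Python script; the robot and the scene stay as the last script left them, time stands still between calls to the robot, and variables do not carry over. Pictures are saved under pics/ and viewed, about 8 in all and at most 12, crops included, and the job is handed in when it is done.

```bash
mkdir -p pics; ls; python3 - <<'E'
from station import bot
import cv2,numpy as np
for n in("top","scene"):
    c=bot.camera(n); cv2.imwrite(f"pics/{n}0.png",c["image"]); print(n,c["fov_y"],c["cx"],c["cy"],np.round(c["R"],3).tolist(),np.round(c["t"],3))
    for t in["station","fence_face","tube_block","push_left","push_right","front_left","front_right","cup_red","cup_white","bottle"]:
        r=bot.place_of(c,t); print(t,[(round(d["p"],2),np.round(np.array(d["point"])*[640,400],1)) for d in r[:2]])
o=bot.get_obs();print(o["clock"],o["tool_rot"],bot.tcp_to_tips,o["finger_gap"])
E
```

```text
pics
top 47.421707679642005 323.347014415115 196.11365347948077 [[-0.019, -1.0, 0.009], [-0.986, 0.017, -0.164], [0.164, -0.012, -0.986]] [0.023 0.571 0.9  ]
station []
fence_face [(0.68, array([325.9, 150.2]))]
tube_block [(0.58, array([332.4, 205.1]))]
push_left [(0.63, array([290.5, 219.7]))]
push_right [(0.55, array([362. , 231.8]))]
front_left []
front_right [(0.65, array([375.6, 194.5]))]
cup_red [(0.86, array([234.4, 186.2])), (0.69, array([361.4, 231.2]))]
cup_white [(0.96, array([236.9, 229.8]))]
bottle [(0.96, array([422.5, 188.6]))]
scene 49.73662570517754 324.16576569980845 199.9956877253969 [[-0.636, -0.771, -0.011], [-0.335, 0.289, -0.897], [0.695, -0.567, -0.442]] [0.384 0.221 0.782]
station [(0.58, array([339.3, 210.9])), (0.44, array([264. , 235.5]))]
fence_face [(0.88, array([304.4, 197.7]))]
tube_block [(0.97, array([333.7, 209. ]))]
push_left [(0.97, array([320.9, 213.7]))]
push_right [(0.88, array([369.8, 202.6]))]
front_left []
front_right [(0.64, array([354.6, 191.2]))]
cup_red [(0.65, array([262.8, 233.5]))]
cup_white [(0.84, array([285.5, 246. ]))]
bottle [(0.96, array([378.2, 189. ])), (0.49, array([304.2, 196.2]))]
1.1 [-0.36648258  2.02644586 -2.02660103] 0.008 0.08557301161392696
```

```bash
python3 - <<'E'
import cv2
a=cv2.imread("pics/top0.png")[110:290,200:450]
cv2.imwrite("pics/c0.png",cv2.resize(a,None,fx=3.2,fy=3.2,interpolation=cv2.INTER_CUBIC))
E
cat > h.py <<'E'
from station import bot
import numpy as np,cv2
from scipy.optimize import least_squares
def F(c): return 200/np.tan(np.radians(c["fov_y"]/2))
def ray(c,uv,z):
    d=np.linalg.inv(c["R"])@np.array([(uv[0]-c["cx"])/F(c),(uv[1]-c["cy"])/F(c),1]); o=-np.linalg.inv(c["R"])@c["t"]
    return o+d*(z-o[2])/d[2]
def proj(c,X):
    p=np.atleast_2d(X)@np.array(c["R"]).T+c["t"]; return p[:,:2]/p[:,2:]*F(c)+[c["cx"],c["cy"]]
def place(c,t):
    r=bot.place_of(c,t); return np.array(r[0]["point"])*[640,400] if r else None
E
python3 - <<'E'
import sys;sys.path.insert(0,'.')
from h import *
for n in("top","scene"):
    c=bot.camera(n)
    for t,z in[("fence_face",.008),("tube_block",.008),("push_left",.037),("push_right",.037),("front_right",.037),("front_left",.037),("cup_red",0),("cup_white",0),("bottle",0)]:
        p=place(c,t); print(n,t,None if p is None else np.round(ray(c,p,z),3))
E
```

```text
top fence_face [0.69  0.004 0.008]
top tube_block [ 0.558 -0.003  0.008]
top push_left [0.525 0.086 0.037]
top push_right [ 0.506 -0.075  0.037]
top front_right [ 0.584 -0.099  0.037]
top front_left None
top cup_red [0.612 0.209 0.   ]
top cup_white [0.505 0.195 0.   ]
top bottle [ 0.594 -0.208  0.   ]
scene fence_face [0.67  0.016 0.008]
scene tube_block [0.559 0.001 0.008]
scene push_left [0.522 0.089 0.037]
scene push_right [ 0.499 -0.076  0.037]
scene front_right [ 0.584 -0.1    0.037]
scene front_left [0.606 0.076 0.037]
scene cup_red [0.59  0.206 0.   ]
scene cup_white [0.501 0.204 0.   ]
scene bottle [ 0.582 -0.195  0.   ]
```

View pics/c0.png

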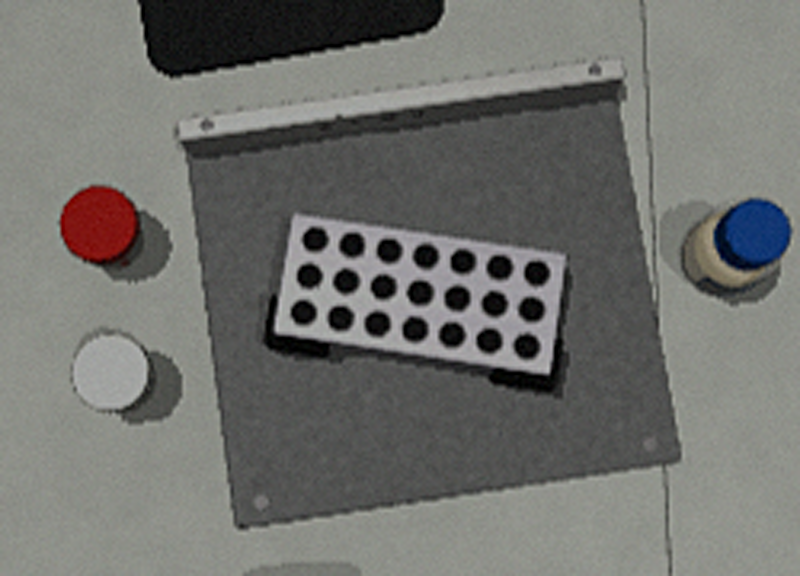

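```bash
cat >> h.py <<'E'
def fit(c,m,z):
    """rect of the mask's convex hull in the world plane z -> centre, long-axis yaw (y axis), sizes"""
    ys,xs=np.nonzero(m); P=np.array([ray(c,(u,v),z)[:2] for u,v in zip(xs,ys)],np.float32)*1000
    (cx,cy),(w,h),a=cv2.minAreaRect(P); b=cv2.boxPoints(((cx,cy),(w,h),a))
    e=[b[1]-b[0],b[2]-b[1]]; l=max(e,key=np.linalg.norm); l=l*np.sign(l[1])
    return np.array([cx,cy])/1000,np.arctan2(-l[0],l[1]),sorted([w,h])
def whites(c):
    im=c["image"]; g=im.min(2); n,lab,st,ce=cv2.connectedComponentsWithStats((g>165).astype(np.uint8))
    return im,lab,st,ce
E
python3 - <<'E'
from h import *
c=bot.camera("top"); im=c["image"]
# plate corners + fence line
print("plate near corners",ray(c,(274.4,274.7),.008),ray(c,(412.8,253.8),.008))
for q in[(178,128),(622,60),(626,80),(184,142)]: print("fence top",ray(c,(q[0]/3.2+200,q[1]/3.2+110),.048))
print(im[160:180:4,300],im[141,300],im[215,310],im[140:160:2,325].min(1))
for th in(110,130,150,170):
    n,lab,st,ce=cv2.connectedComponentsWithStats((im.min(2)>th).astype(np.uint8))
    for i in range(1,n):
        if 250<st[i,4]<6000: 
            z=.058 if ce[i][1]>165 else .048
            print(th,st[i],ce[i].round(),[np.round(x,3) for x in fit(c,lab==i,z)])
for n in ("tube_block","block_metal","station"):
    t=bot.trace(c,n); print(n,[(d["p"],d["pixels"].sum()) for d in t[:2]])
q=bot.trace(c,"block_metal")
if q: print(fit(c,q[0]["pixels"],.058))
E
```

```text
plate near corners [0.41204112 0.11823955 0.008     ] [ 0.45035913 -0.17575262  0.008     ]
fence top [0.6723469  0.15370205 0.048     ]
fence top [ 0.71437011 -0.14161365  0.048     ]
fence top [ 0.70051045 -0.14366758  0.048     ]
fence top [0.66277684 0.14970266 0.048     ]
[[79 77 79]
 [78 80 79]
 [87 87 89]
 [79 82 75]
 [78 79 76]] [143 142 146] [164 169 165] [155 165  75  48  43  58  83  76  78  72]
110 [425   0  48  11 375] [446.   4.] [array([ 1.   , -0.276]), np.float32(-0.012), array([ 24.414, 106.631])]
110 [493   0  45  11 326] [511.   4.] [array([ 0.999, -0.425]), np.float32(-0.012), array([ 24.434, 100.581])]
110 [611   8  29  30 287] [626.  22.] [array([ 0.954, -0.673]), np.float32(-0.762), array([22.39 , 83.183])]
110 [ 286  177   91   50 2103] [331. 201.] [array([ 0.559, -0.003]), np.float32(-0.167), array([ 79.216, 178.225])]
110 [530 331  41  12 264] [553. 338.] [array([ 0.283, -0.427]), np.float32(0.015), array([19.374, 79.236])]
110 [375 346  59  36 618] [397. 356.] [array([ 0.238, -0.139]), np.float32(0.007), array([ 62.98 , 114.932])]
110 [251 349  29  28 271] 
[... 508 characters left out ...]
y([ 99.918, 107.809])]
130 [ 492  288   67   46 1777] [524. 310.] [array([ 0.332, -0.381]), np.float32(0.256), array([ 72.899, 116.437])]
150 [265 133 103  19 459] [312. 142.] [array([0.689, 0.026]), np.float32(0.133), array([ 11.342, 218.531])]
150 [ 286  178   90   48 1589] [330. 202.] [array([ 0.559, -0.002]), np.float32(-0.169), array([ 76.207, 176.574])]
150 [223 215  23  22 405] [234. 226.] [array([0.512, 0.195]), np.float32(-0.017), array([42.763, 44.826])]
tube_block [(0.83, np.int64(3634))]
block_metal [(0.59, np.int64(3534))]
station [(0.81, np.int64(13843)), (0.49, np.int64(3733))]
(array([ 0.55574677, -0.00274439]), np.float32(-0.17229839), [86.95436096191406, 183.0867919921875])
```

```bash
cat >> h.py <<'E'
from scipy.spatial.transform import Rotation as Ro
YAW=.130; U=np.array([np.cos(YAW),np.sin(YAW)]); W=np.array([-U[1],U[0]]); FM=np.array([.679,.003])
def S(u,w,z): return np.r_[FM+u*U+w*W,z]
def inS(p): d=np.array(p[:2])-FM; return np.array([d@U,d@W])
def ori(tilt=np.radians(10),sgn=1):
    y=np.r_[np.sin(tilt)*U,-np.cos(tilt)]; z=sgn*np.r_[np.cos(tilt)*U,np.sin(tilt)]; x=np.cross(y,z)
    return Ro.from_matrix(np.c_[x,y,z]).as_rotvec()
def block(c=None):
    """(u,w,th) of block in the station frame, from top view"""
    c=c or bot.camera("top"); n,lab,st,ce=cv2.connectedComponentsWithStats((c["image"][:,:]. min(2)>115).astype(np.uint8))
    for i in range(1,n):
        if 1000<st[i,4]<2600 and 250<ce[i][0]<400 and 150<ce[i][1]<260:
            p,a,s=fit(c,lab==i,.058); return np.r_[inS(p),a-YAW],s
    return None,None
E
python3 - <<'E'
from h import *
print(block())
q0=np.array(bot.get_obs()["q"])
for s in(1,-1):
    q=bot.inverse_kinematics(S(-.26,-.06,.15),ori(sgn=s)); print(s,None if q is None else np.round(q,2))
bot.gripper_to(0.0,20); print(bot.tcp_to_tips,bot.get_obs()["finger_gap"])
E
```

```text
(array([-0.11991619,  0.00988758, -0.29990721]), [78.45681762695312, 177.87020874023438])
1 [-0.33 -0.29  2.26  0.09  1.02 -0.5 ]
-1 None
0.008 0.00046179513837235126
```

```bash
python3 - <<'E'
from h import *
bot.move_to(S(-.245,-.055,.13),ori())
bot.movel(S(-.245,-.055,.05),v=.15)
c=bot.camera("top"); d=bot.camera("scene")
print(bot.get_obs()["clock"],block(c),bot.get_obs()["contact_force"])
for t,z in(("push_left",.037),("push_right",.037),("front_left",.037),("front_right",.037)):
    print(t,[None if p is None else inS(ray(k,p,z)).round(4) for k in(c,d) for p in[place(k,t)]])
a=cv2.resize(c["image"][110:310,200:450],(640,512)); b=cv2.resize(d["image"][130:290,230:430],(640,512))
cv2.imwrite("pics/p1.png",cv2.resize(np.hstack([a,b]),(800,320)))
E
```

```text
6.0583 (array([-0.11967438,  0.00990851, -0.29809919]), [79.53326416015625, 178.32215881347656]) [-0.65404415 -1.00220229  0.27314383]
push_left [array([-0.1451,  0.1   ]), array([-0.1423,  0.0979])]
push_right [array([-0.0617,  0.0813]), array([-0.1951, -0.0457])]
front_left [array([-0.056 ,  0.0879]), array([-0.0605,  0.0906])]
front_right [array([-0.1099, -0.0897]), array([-0.1059, -0.0833])]
```

View pics/p1.png

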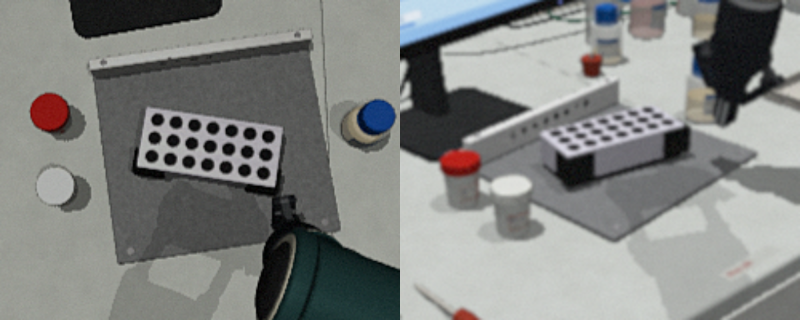

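```bash
python3 - <<'E'
from h import *
d=bot.camera("scene")
for z in(.042,.029): print(proj(d,S(-.244,-.055,z)))
print(bot.movel(S(-.245,-.055,.030),v=.06,guard=4), bot.get_obs()["position"][2])
f0=np.array(bot.get_obs()["contact_force"])
g=bot.movel(S(-.175,-.055,.030),v=.04,guard=2.0)
o=bot.get_obs(); print(g,inS(o["position"]),o["position"][2],o["contact_force"]-f0,o["clock"])
c=bot.camera("top");print(block(c)); d=bot.camera("scene")
a=cv2.resize(c["image"][130:270,260:400],(512,512)); b=cv2.resize(d["image"][150:250,300:420],(614,512))
cv2.imwrite("pics/p2.png",cv2.resize(np.hstack([a,b]),(800,364)))
E
```

```text
[[387.6553148  204.07717389]]
[[387.38366624 208.53003017]]
False 0.029123114360363495
False [-0.17517885 -0.05498109] 0.029998499185093647 [-0.76150354 -0.57528178  0.61164731] 8.8917
(array([-0.11936143,  0.00982992, -0.29242051]), [78.9298095703125, 178.44178771972656])
```

View pics/p2.png

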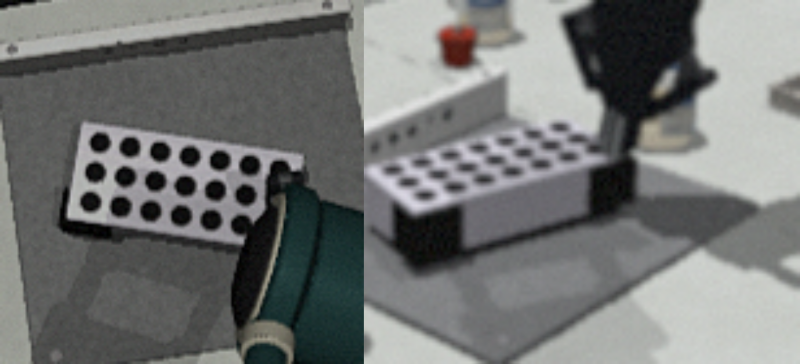

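```bash
python3 - <<'E'
from h import *
o=bot.get_obs(); print(Ro.from_rotvec([-0.36648258,2.02644586,-2.02660103]).as_matrix().round(3)); print(Ro.from_rotvec(o["tool_rot"]).as_matrix().round(3),o["position"])
c=bot.camera("top");d=bot.camera("scene")
for z in(.022,.03,.06): print(z,proj(c,np.r_[o["position"][:2],z]),proj(d,np.r_[o["position"][:2],z]))
for k in (c,d): print([ray(k,p,.037).round(3) for t in("push_right","push_left") for p in[place(k,t)] if p is not None])
print(block(c), o["contact_force"])
im=cv2.resize(d["image"][150:260,280:440],(800,550),interpolation=cv2.INTER_CUBIC);cv2.imwrite("pics/p3.png",im)
E
```

```text
[[-0.937  0.     0.35 ]
 [-0.35  -0.    -0.937]
 [ 0.    -1.     0.   ]]
[[ 0.13   0.172  0.977]
 [-0.992  0.023  0.128]
 [-0.    -0.985  0.174]] [ 0.51242578 -0.07422672  0.02997519]
0.022 [[364.79309759 224.87737832]] [[366.39915128 203.03911615]]
0.03 [[365.17154755 224.49030988]] [[366.49589262 200.39417475]]
0.06 [[366.64819169 222.98003797]] [[366.86395532 190.3312141 ]]
[array([ 0.504, -0.067,  0.037]), array([0.53 , 0.083, 0.037])]
[array([ 0.492, -0.065,  0.037]), array([0.524, 0.084, 0.037])]
(array([-0.11953807,  0.0099017 , -0.29429793]), [78.86190795898438, 178.35684204101562]) [ 0.23474965 -0.32517385  0.03299111]
```

View pics/p3.png

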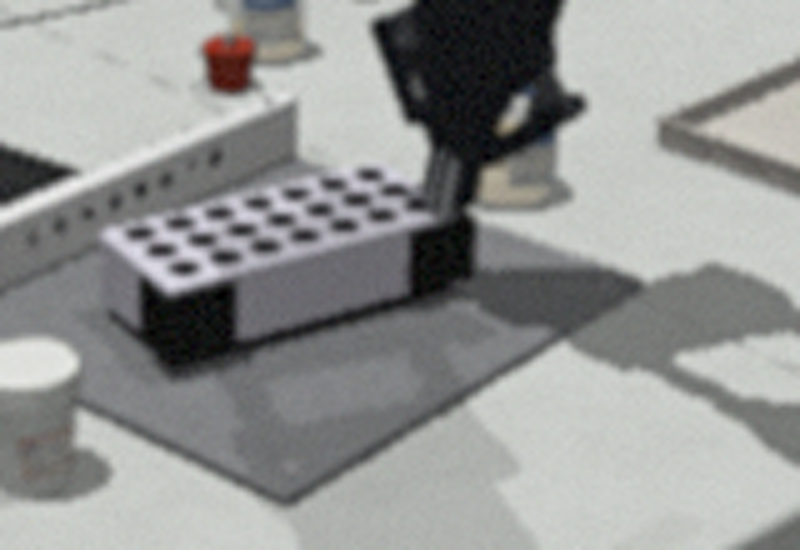

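```bash
python3 - <<'E'
from h import *
bot.movel(S(-.235,-.055,.030),v=.15)
d=bot.camera("scene"); print(proj(d,bot.get_obs()["position"]))
im=cv2.resize(d["image"][140:240,300:460],(800,500),interpolation=cv2.INTER_CUBIC);cv2.imwrite("pics/p4.png",im)
c=bot.camera("wrist");cv2.imwrite("pics/w4.png",c["image"]); print(proj(c,bot.get_obs()["position"]),block(),bot.get_obs()["clock"])
E
```

```text
[[384.29809432 206.65979669]]
[[319.60583421 226.95003993]] (array([-0.11975999,  0.00993357, -0.29716957]), [79.50357055664062, 178.34925842285156]) 9.9917
```

View pics/p4.png

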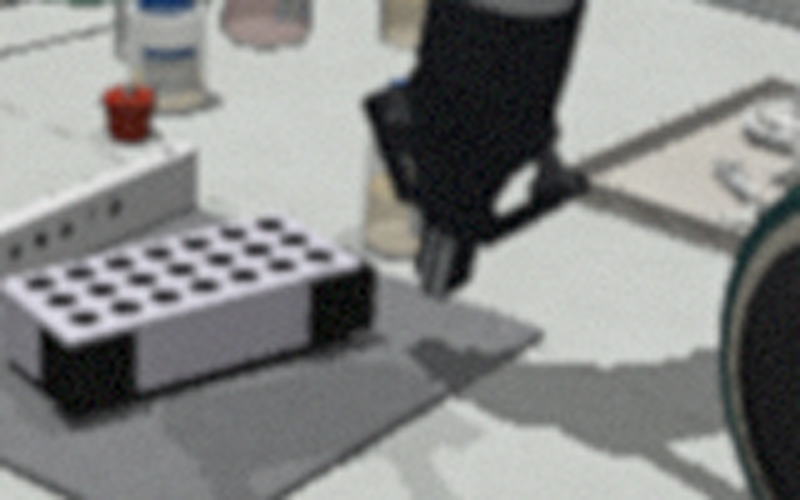

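View pics/w4.png

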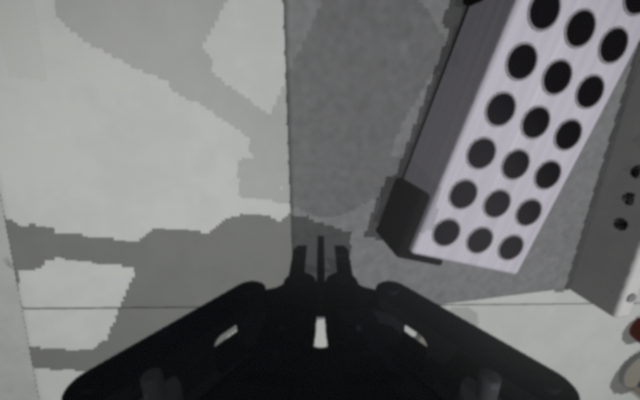

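```bash
python3 - <<'E'
from h import *
f0=np.array(bot.get_obs()["contact_force"])
g=bot.movel(S(-.235,-.055,-.012),v=.03,guard=4)
o=bot.get_obs();print(g,o["position"],o["contact_force"]-f0,o["clock"],inS(o["position"]))
E
```

```text
False [ 0.45333918 -0.08205275 -0.01177487] [ 0.4660599   0.28590356 -0.20444683] 11.5417 [-0.23478241 -0.05508172]
```

```bash
python3 - <<'E'
from h import *
f0=np.array(bot.get_obs()["contact_force"])
g=bot.movel(S(-.235,-.055,-.030),v=.02,guard=3)
o=bot.get_obs();print(g,o["position"],o["contact_force"]-f0,o["clock"],bot.tcp_to_tips,o["finger_gap"])
d=bot.camera("scene"); print(proj(d,o["position"]))
im=cv2.resize(d["image"][160:230,340:440],(700,490),interpolation=cv2.INTER_CUBIC);cv2.imwrite("pics/p5.png",im)
E
```

```text
True [ 0.45331332 -0.08204153 -0.02024288] [-2.90694419  0.55067067  6.89990115] 12.075 0.008 -6.537999577622988e-05
[[383.57167617 223.84591198]]
```

View pics/p5.png

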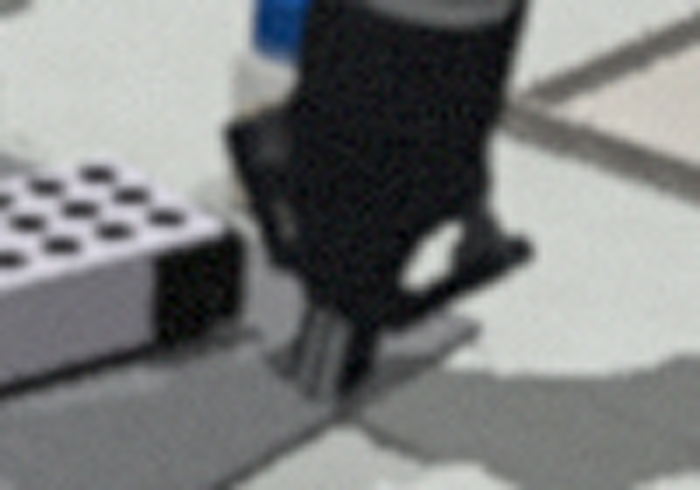

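```bash
cat >> h.py <<'E'
T=np.radians(25); Z=-.007
def go(u,w,v=.2,guard=None,z=Z): return bot.movel(S(u,w,z),v=v,ori=ori(T),guard=guard)
def rep(tag=""):
    o=bot.get_obs(); print(tag,"t%.1f"%o["clock"],"tcp",inS(o["position"]).round(4),"z%.4f"%o["position"][2],"F",np.round(o["contact_force"],1),"blk",block()[0])
E
python3 - <<'E'
from h import *
for u in(-.25,-.09):
  for w in(-.06,.08): print(bot.inverse_kinematics(S(u,w,Z),ori(T)) is not None,end=" ")
bot.movel(S(-.235,-.055,.02),v=.1); go(-.225,-.055,v=.1,guard=6); rep("low")
g=go(-.165,-.055,v=.04,guard=15); print(g); rep("push")
c=bot.camera("scene"); im=cv2.resize(c["image"][150:250,280:420],(700,500),interpolation=cv2.INTER_CUBIC);cv2.imwrite("pics/p6.png",im)
E
```

```text
True False True True low t13.5 tcp [-0.2253 -0.055 ] z-0.0074 F [-0.2  0.8 -0.7] blk [-0.11986216  0.01002403 -0.29844925]
False
push t15.2 tcp [-0.1651 -0.0549] z-0.0070 F [-2.  -0.5 -1.4] blk [-0.11019997  0.01419722 -0.14743684]
```

View pics/p6.png

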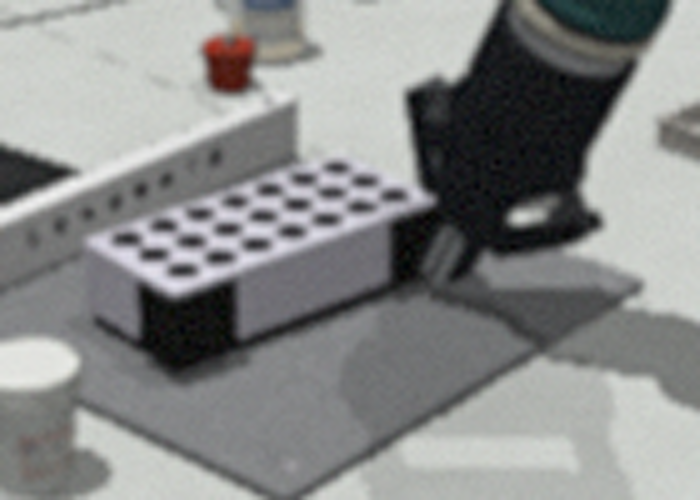

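```bash
python3 - <<'E'
from h import *
print([bot.inverse_kinematics(S(u,.088,Z),ori(T)) is not None for u in(-.2,-.19,-.18)])
print(go(-.124,-.055,v=.05,guard=20)); rep("R")
go(-.175,-.055,v=.2); b=block()[0]; print(b)
w=b[1]+.068; go(-.178,w,v=.25); rep("side")
print(go(-.125,w,v=.05,guard=20)); rep("L")
E
```

```text
[True, True, True]
False
R t16.3 tcp [-0.1236 -0.0549] z-0.0067 F [-1.3 -0.8  0.2] blk [-0.0899435   0.02502886  0.13517502]
[-0.08978069  0.02504907  0.13345677]
side t17.8 tcp [-0.1773  0.0932] z-0.0067 F [0.4 0.3 0.4] blk [-0.08978069  0.02504907  0.13345677]
False
L t19.0 tcp [-0.1252  0.093 ] z-0.0071 F [-1.   0.  -1.2] blk [-0.081777    0.02080787  0.01006676]
```

```bash
python3 - <<'E'
from h import *
o=inS(bot.get_obs()["position"]); print(go(-.105,o[1],v=.05,guard=20)); rep("L")
go(-.16,o[1],v=.2); b=block()[0]; w=b[1]-.068; go(-.16,w,v=.25); print(b)
print(go(-.1,w,v=.05,guard=20)); rep("R")
E
```

```text
False
L t19.6 tcp [-0.1039  0.0928] z-0.0063 F [-0.   0.6 -1. ] blk [-0.07087032  0.01536985 -0.14623168]
[-0.07087032  0.01536985 -0.14623168]
False
R t22.4 tcp [-0.1001 -0.0524] z-0.0069 F [-1.3 -0.2  0.4] blk [-0.05906736  0.02247132  0.02375706]
```

```bash
python3 - <<'E'
from h import *
o=inS(bot.get_obs()["position"]); print(go(-.091,o[1],v=.04,guard=10)); rep("R")
go(-.135,o[1],v=.2); b=block()[0]; w=b[1]+.068; go(-.135,w,v=.25); print(b)
print(go(-.087,w,v=.04,guard=10)); rep("L")
c=bot.camera("top");cv2.imwrite("pics/p7.png",cv2.resize(c["image"][120:240,240:420],(780,520),interpolation=cv2.INTER_CUBIC))
E
```

```text
False
R t22.8 tcp [-0.0904 -0.0525] z-0.0066 F [ 0.3 -0.7 -0.4] blk [-0.05426615  0.02459817  0.095934  ]
[-0.05405616  0.02479471  0.09353308]
False
L t25.5 tcp [-0.0873  0.0927] z-0.0072 F [-2.4  0.2 -1. ] blk [-0.04654566  0.02068283 -0.02592599]
```

View pics/p7.png

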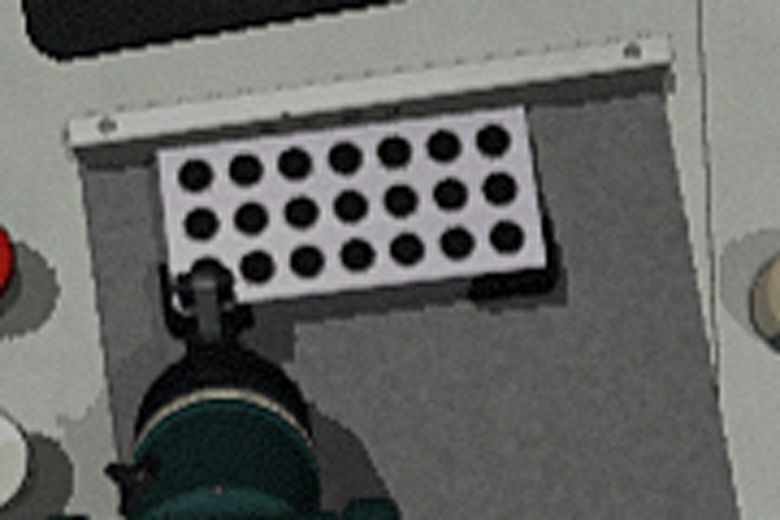

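```bash
python3 - <<'E'
from h import *
def swap(side,end,g=7):
    o=inS(bot.get_obs()["position"]); go(-.112,o[1],v=.2); b=block()[0]; w=b[1]+side*.068
    go(-.112,w,v=.25); print(b, go(end,w,v=.025,guard=g)); rep("LR"[side<0])
swap(-1,-.083); swap(1,-.080); swap(-1,-.077)
E
```

```text
[-0.0466979   0.02064033 -0.02464128] False
R t28.0 tcp [-0.0833 -0.0477] z-0.0072 F [-3.  -3.5  2.3] blk [-0.0428727   0.02245456  0.02843574]
[-0.04294747  0.02245423  0.02911195] False
L t30.7 tcp [-0.0811  0.0909] z-0.0077 F [-5.2  2.4  1.8] blk [-0.0400789   0.02129275 -0.01744235]
[-0.0400393   0.02125945 -0.01834166] True
R t33.2 tcp [-0.0786 -0.0468] z-0.0079 F [0.2 0.7 0.6] blk None
```

```bash
python3 - <<'E'
from h import *
def swap(side,end,g=8):
    o=inS(bot.get_obs()["position"]); go(-.105,o[1],v=.2); w=.0215+side*.068
    go(-.105,w,v=.25); print("LR"[side<0],go(end,w,v=.02,guard=g)); o=bot.get_obs(); print(o["clock"],inS(o["position"]),o["contact_force"])
swap(1,-.072); swap(-1,-.072); swap(1,-.072)
go(-.15,.0895,v=.2)
c=bot.camera("top"); print(block(c))
for th in(120,135,150,165):
    n,lab,st,ce=cv2.connectedComponentsWithStats((c["image"].min(2)>th).astype(np.uint8))
    for i in range(1,n):
        if 800<st[i,4]<3000 and 250<ce[i][0]<400 and 120<ce[i][1]<260: p,a,s=fit(c,lab==i,.058);print(th,st[i],inS(p),a-YAW,s)
cv2.imwrite("pics/p8.png",cv2.resize(c["image"][120:240,240:420],(780,520),interpolation=cv2.INTER_CUBIC))
E
```

```text
L True
35.5917 [-0.07828537  0.08988575] [-0.15981652  0.29071147 -0.51093307]
R True
37.9 [-0.07803909 -0.04627743] [-0.62580491 -0.0437305   0.61408492]
L True
40.2167 [-0.07817517  0.08964746] [ 0.72502908 -0.58346272  0.03876176]
(None, None)
150 [ 265  128  129   59 2319] [-0.02635758 -0.00651136] 0.00025448203 [93.83183288574219, 273.41900634765625]
165 [275 147  89  40 939] [-0.03553477  0.02256952] 0.00061030686 [75.22953796386719, 176.65707397460938]
```

View pics/p8.png

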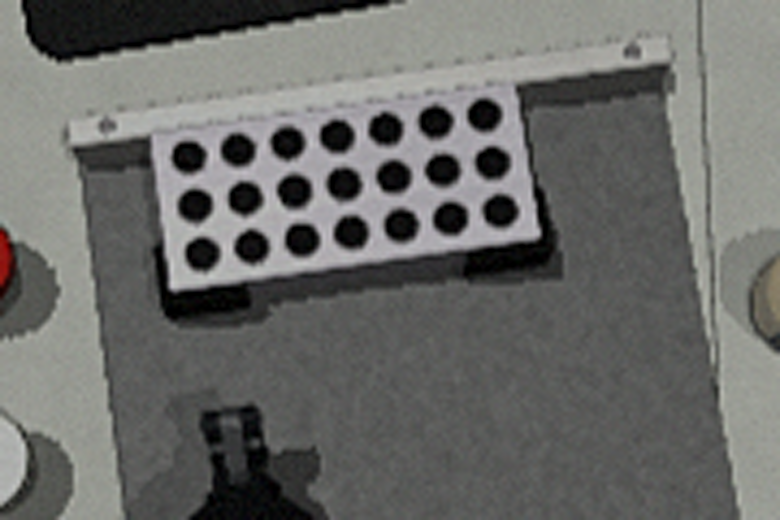

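```bash
python3 - <<'E'
from h import *
bot.movel(S(-.16,.05,.12),v=.2)
c=bot.camera("top")
for t in("cup_red","cup_white","bottle"): print(t,ray(c,place(c,t),0).round(3))
print(bot.get_obs()["clock"]); bot.hand_in()
E
```

```text
cup_red [0.605 0.206 0.   ]
cup_white [0.507 0.197 0.   ]
bottle [ 0.589 -0.211  0.   ]
41.7917
the job is handed in; nothing more can be done
```

The block is flush along the white fence and within its length, and I handed the job in at about 42 s of the 72 s allowed. I walked it there with alternating low fingertip pushes, planned to land only on the two rubber bumpers. Pushing forces stayed at a few newtons.

**Approach to the fence:** it started 0.30 rad askew. It was within about 0.03–0.1 rad of square (under 6 degrees) for the last 20 mm, before it met the fence.

**Last checks:**
- **Flush:** the last pushes on the left and right bumpers stopped at the same depth to within 0.3 mm. The top camera gives the block's yaw relative to the fence as about 0.001 rad, and no gap shows.
- **Within the fence's length:** the block's centre is about 22 mm left of the fence's middle, so both ends are well inside.
- **Cups and bottle:** they read within 7 mm of their first positions. That is within the network's scatter, and the arm never came near them.

**What disagreed:**
- **Fingertip position:** the shut fingertips sat about 30 mm behind the TCP, not 8 mm ahead of it as `bot.tcp_to_tips` says. My first approach therefore passed about level with the top of the right bumper. The block did not move and no contact force showed, but the picture could not rule out a light brush against its top. I found the true height with a guarded touch on the plate (about 7 N) and corrected for it.
- **Block finder:** my top-view block finder failed once the block's white top merged with the fence in the image. For the final check I used a higher brightness threshold together with the push depths.

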